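# Add a slotted mass to a force-sensor calibration stand and take the reading

### The arm

A 7-joint arm with a two-finger parallel gripper is mounted at the origin on a cart in front of the work surface, level with it; the furniture and walls round the work are solid. World frame = base frame: x ahead of the robot, y to its left, z up, the work surface at z = 0. Lengths are in m, angles in rad, forces in N, time in s.
With the tool pointing down it reaches from about 0.4 to 0.85 m from the base axis. Payload 4.5 kg.
Tool frame: the origin (TCP) lies at the very end of the fingers, on their centre line; the grasp point (between the pads) lies 19 mm behind it; z points along the fingers, y is the line along which they close (so a half turn about z gives the same grasp; the last joint's range is limited). The gripper opens to 88 mm and grips with 3 to 60 N. Pads are 18 mm wide; open, the fingers measure 123 mm over their backs; the gripper's body (75 mm by 187 mm) begins 45 mm behind the grasp point.
Start: joints at [1.149, 0.689, -0.195, 1.565, 0.157, 0.902, -0.215], TCP at [0.275, -0.561, 0.239] pointing down, gripper open.
Joint ranges: [-3.01, 3.01], [-0.46, 2.08], [-1.47, 1.51], [0.13, 2.56], [-1, 4.14], [0.04, 2.09], [-2.66, 2.66]. Speed limits (rad/s): [2.57, 2.57, 3.14, 3.14, 3.14, 3.14, 3.14].

### API

Orientations are given as a unit quaternion [x, y, z, w].
In Python, from plant import r, optics gives the robot as it stands.
- The arm moves only by the tool servo_tool, never from a script. Its arguments are lists of equal length, an entry for each row: "translation": the shift along the tool's x, y, z in m, a list of three; "turn": the turn, a rotation vector about the tool's x, y, z in rad, a list of three. In form: {"translation": [[dx, dy, dz], ...], "turn": [[rx, ry, rz], ...]}. A call has 1 to 10 rows; each row shifts and turns the commanded pose from where the row before left it, along the tool's axes as they then stand; what a row does not reach is not made up. A row lasts 1/8 s, in which the tool goes at most 62.5 mm and 10.7 degrees, less where a joint would pass 70% of its speed; a pose out of reach is approached as far as the arm can. A call is refused whole if a number of a shift passes 0.0625 or a number of a turn 0.188, either way. A call with a gripper value outside its range is refused whole. "grip" is the opening, from 0 (shut) to 1 (fully open), set as the call begins (left out, the last holds). The fingers move at their own pace and stop on an object; "grip_force" is the grip in N (left out, the last holds). Time passes only in rows, so rows that do not move let the fingers close. It gives the time, the measured TCP pose, the force, the opening and the grip force at its end, in the units of the state.
- r.get_state(): the state, without advancing time (a new reading comes with each control period).
- optics.snapshot(name): name is "side" or "top" or "wrist"; returns a dict with "img" (400x640x3 uint8, red, green, blue), "z_map" (400x640 float32, m along the optical axis (not along the pixel's ray), 0 where there is no reading), "mtx" (3x3 intrinsics, pixels), "R" (3x3) and "t" (3): a world point X has camera coordinates R X + t. Camera axes: x right, y down, z forward; pixel columns grow to the right and rows downward; lengths in m; the calibration is good to about 2 mm. A picture is of the moment at which its call begins.
- r.finish_job(): hands the job in; it is judged then, once.
The state is a dict: "clock": time; "q": joint angles; "qd": joint speeds; "joint_torque": joint torques, N m; "tool_pos": TCP position; "eef_rot": TCP orientation; "contact_force": force on the tool from outside, world axes, zero at the start; "moment": the same for the moment, N m; "opening": opening from 0.0 (shut) to 1.0 (fully open); "finger_force": force on a finger pad.
Only numpy, scipy, OpenCV 4.12 (cv2) and the standard library are available. Lean on these libraries where they do the work, as an engineer would, in place of code of your own. Each camera call takes 0.05 s, during which the arm holds its last target. There are 200 camera calls.

### The job

Slide the larger of the two slotted masses sideways onto the stem hanging under the force sensor and seat it flat, nested within the rim of the mass already on the pan, with its slot turned at least 45 degrees away from that mass's slot, and let go. Then take the reading: press the long bar at the front of the stand near its middle, so that both ends go down evenly, and let it come up again. Leave the smaller mass and the loose timer, beaker and conical tube where they are.

Things in the scene. Friction and masses are not known exactly. Their poses are not given: they have to be found in the camera images.
- stand: Fixed calibration stand. Base plate 320 x 180 x 10 mm, from x = -190 to +130 mm; a 26 mm column at x = +98 mm carries an arm (217-241 mm high) with a round head 68 mm across (underside 215 mm high); under it a force sensor; from that a 10 mm stem hangs to a 90 mm pan (height 70-76 mm). Origin: on the table under the stem's axis; +x to the column, away from the robot; z up. Yaw within 0.15 rad.
- sensor (a point): Centre of the underside of the round force sensor, 44 mm across, on the stem's axis, 160 mm above the table. Above it, from 215 mm up, is the wider head (68 mm across). They leave no room for an upright gripper beside the stem: the tool must lean outward, 20 degrees at least.
- seat (a point): Point on the stem's axis where the large mass's underside centre must finally rest: the flat floor inside the rim of the mass on the pan, 90 mm above the table. Axes as the stand.
- base_slot (a point): Slot mouth of the mass on the pan, 50 mm from the stem's axis, 94 mm up, within 0.55 rad of the stand's +x. That steel mass, 100 mm across, is centred on the stem and stays on it, but turns against slight friction (0.03 N m). Round its top a rim stands 4 mm above its floor (inner radius 46 mm, 47.5 at the top), broken at the slot.
- large_mass: Larger slotted mass, loose, 0.2 to 0.3 kg, steel disc 100 mm across on a round foot 88 mm across and 4 mm high (edge chamfered); top 16 mm above the underside. Origin: centre of the underside; +x along the slot to its mouth, z up. The foot enters the rim only if centred within about 2 mm. At the start its grip faces the robot (yaw within 0.3 rad).
- large_mass_slot (a point): Mouth of the large mass's slot, 50 mm from its centre along +x, at its top. The slot is 16 mm wide, flared at the mouth, and ends square at x = -8 mm: when its end meets the 10 mm stem, the centre is 3 mm past the stem's axis (towards +x), so draw it back 3 mm to centre it.
- large_mass_grip (a point): Where to hold the large mass: middle of its grip, at x = -55.4, z = 41.6 mm in its frame. The grip is an aluminium plate behind the closed end of the slot, 12 mm thick (flat faces to the mass's +y and -y), 24 mm wide, reaching 50 mm out of the disc's top and leaning outward (towards -x) 24 degrees from vertical; hold it with the tool leaning alike.
- small_mass: Smaller slotted mass, loose, 0.16 kg, 80 mm across, otherwise like the large one with the same grip. Not needed. Origin and axes as the large mass.
- bar_mid (a point): Middle of the top face of the reading bar: a white bar 170 mm long (along the stand's y), 26 mm wide, 10 mm thick, 165 mm in front of the stem, its top 48 mm above the table.
- reading_bar (a joint): How far the reading bar is pressed down as a whole, m: 0 at rest, 0.006 at its stop. Springs: 2.4 N to start it, 6 N at the stop; it comes back by itself. It counts as pressed beyond 0.0045.
- bar_rock (a joint): Rocking of the reading bar along its length, rad, 0 level; stiffness 4 N m/rad (6 N pressed 17 mm off the middle rocks it 0.025).
- timer: Loose lab timer, 62 x 68 x 19 mm, a bystander. Origin: centre of its underside.
- beaker: Loose clear beaker, 54 mm across, 68 mm tall, a bystander. Origin: centre of its underside.
- conical_1: Loose conical tube lying on the table, 112 mm long, 22 mm thick, a bystander. Origin: its underside at the middle.

How it is judged:
On the way, in this order (a step that is already met when the one before it is completed fails the run):
1. the large mass is on the stem, seated flat within the rim, its slot turned away from the other slot, and released (z of large_mass in the frame of seat between -0.002 and 0.002 m and horizontal distance between large_mass and seat below 0.004 m and angle between large_mass's own z axis and vertical below 0.05 rad and horizontal distance between large_mass_slot and base_slot above 0.034 m and contact force between the fingers and large_mass below 0.1 N), for 0.2 s.
2. the reading bar is pressed down level (value of joint reading_bar above 0.0045 m and value of joint bar_rock between -0.025 and 0.025 rad), for 0.1 s.
At the end, for the whole second after the job is handed in: The large mass lies at rest on the stem: centre within 4 mm of the stem's axis, underside within 2 mm of the seat's height (foot inside the rim), tilted less than 0.05 rad, slot mouths at least 34 mm apart (about 40 degrees), nothing holding it; the reading bar is back up (below 1.5 mm) (z of large_mass in the frame of seat between -0.002 and 0.002 m and horizontal distance between large_mass and seat below 0.004 m and angle between large_mass's own z axis and vertical below 0.05 rad and horizontal distance between large_mass_slot and base_slot above 0.034 m and linear speed of large_mass below 0.01 m/s and value of joint reading_bar below 0.0015 m); the robot touches nothing.
It fails at once if the reading bar is rocked by more than 0.06 rad (value of joint bar_rock above 0.06 rad or value of joint bar_rock below -0.06 rad).
It fails at once if the small mass, timer, beaker or conical tube is shifted more than 25 mm (distance of any of small_mass, timer, beaker, conical_1 from where it was at the start of the episode above 0.025 m).
It also fails if it takes over 67 s, if anything falls off the work surface, if the arm or the gripper's body presses on something with over 40 N, if the wrist force passes 120 N, or if a joint passes its speed limit or range.

## Working session

There is one attempt and no reset: what is moved stays moved. The work goes in short steps, Python scripts to look and compute and a tool call to move; the robot and the scene stay as the last step left them, time stands still between calls to the robot, and variables do not carry over. Pictures are saved under pics/ and viewed, at most 10 in all, crops included, and the job is handed in when it is done.

Besides the shell and the picture viewer there is one more tool, called after "Emit:" in YAML: its name, and indented under it one key for each argument. servo_tool: Moves the arm, as the interface text tells. Its arguments: {"type":"object","properties":{"translation":{"type":"array"},"turn":{"type":"array"},"grip":{"type":"number"},"grip_force":{"type":"number"}},"required":["translation","turn"]}

```bash
ls; mkdir -p pics; cat > look.py <<'E'
import sys,cv2,numpy as np
from plant import r,optics
for n in ['side','top']:
    s=optics.snapshot(n); np.savez(f'pics/{n}0.npz',**s)
    cv2.imwrite(f'pics/{n}0.png',s['img'][:,:,::-1]); print(n,s['mtx'].tolist(),s['R'].round(3).tolist(),s['t'].round(3).tolist())
print(r.get_state())
E
python3 look.py
```

```text
pics
side [[417.2130981732451, 0.0, 315.93919156890996], [0.0, 417.2130981732451, 199.80425187047524], [0.0, 0.0, 1.0]] [[-0.834, -0.551, 0.026], [-0.243, 0.325, -0.914], [0.495, -0.769, -0.405]] [0.445, 0.189, 1.017]
top [[419.02644553431236, 0.0, 318.91149988066206], [0.0, 419.02644553431236, 198.03983138520277], [0.0, 0.0, 1.0]] [[0.018, -1.0, -0.007], [-0.987, -0.017, -0.162], [0.162, 0.01, -0.987]] [0.067, 0.523, 1.159]
{'clock': 0.1, 'q': array([ 1.14880779,  0.68914619, -0.19462258,  1.56518254,  0.1573456 ,
        0.90238119, -0.21508833]), 'qd': array([ 0.00045557, -0.00079051, -0.00042842,  0.00047927, -0.00064243,
        0.00087777,  0.00035936]), 'joint_torque': array([ 2.28817260e-02, -5.07140279e+01, -1.16739739e+00, -1.44519863e+01,
       -5.58113528e-02,  6.88313227e-02,  5.95004294e-04]), 'tool_pos': array([ 0.27519453, -0.56128821,  0.23874586]), 'eef_rot': array([9.74136913e-01, 2.25958529e-01, 4.57928665e-05, 1.27673896e-04]), 'contact_force': array([ 0.76468014, -0.08880566,  0.4527064 ]), 'moment': array([ 0.02444215, -0.01632584, -0.01538737]), 'finger_force': 1.581114772707224, 'opening': 1.0035851292197255}
```

View pics/side0.png

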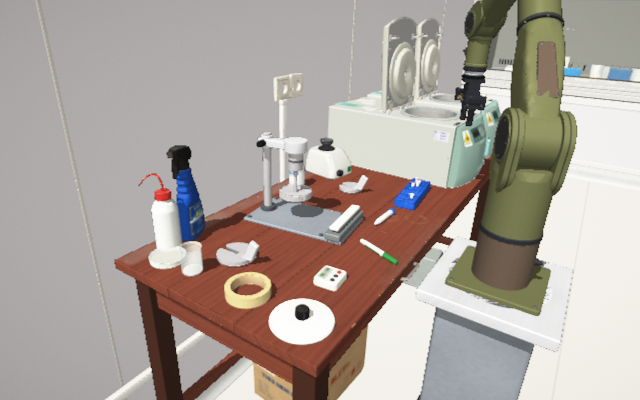

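View pics/top0.png

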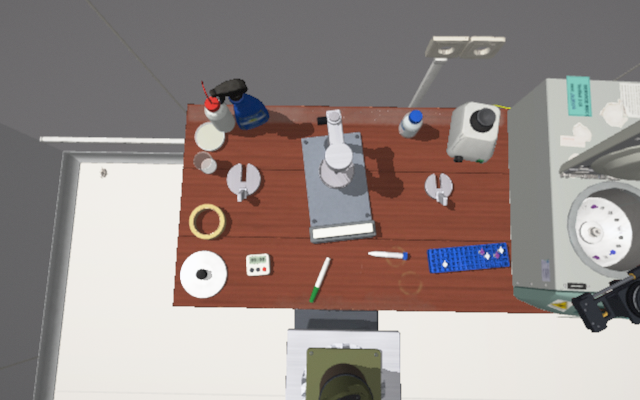

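The top view shows the large mass at about (243,180), the small mass at (438,187), the stand plate at (338,190) and its bar at (343,231). In the side view the large mass is at (237,253) and the timer at (330,277). Next I'll measure from depth.

```bash
cat > h.py <<'E'
import numpy as np,cv2
def cloud(s):
    z=s['z_map'];v,u=np.indices(z.shape);K=s['mtx']
    c=np.stack([(u-K[0,2])*z/K[0,0],(v-K[1,2])*z/K[1,1],z],-1)
    P=(c-s['t'])@s['R']; P[z==0]=np.nan; return P
def proj(s,X):
    c=np.atleast_2d(X)@s['R'].T+s['t']; p=c@s['mtx'].T; return p[:,:2]/p[:,2:]
E
cat > m1.py <<'E'
from h import *
t=dict(np.load('pics/top0.npz'));s=dict(np.load('pics/side0.npz'))
P=cloud(t)
for n,(u,v) in dict(lm=(243,185),sm=(438,185),bar=(343,231),plate=(320,200),head=(338,157),beaker=(207,162),timer=(258,265)).items(): print(n,P[v,u].round(3))
def reg(P,u0,u1,v0,v1,z0,z1):
    m=np.zeros(P.shape[:2],bool);m[v0:v1,u0:u1]=1
    return P[m&(P[...,2]>z0)&(P[...,2]<z1)]
# bar: min-area rect
q=reg(P,300,385,215,245,.040,.056);print('bar',cv2.minAreaRect((q[:,:2]*1000).astype(np.float32)),q[:,2].mean(),len(q))
q=reg(P,295,380,125,245,.004,.016);print('plate',cv2.minAreaRect((q[:,:2]*1000).astype(np.float32)),q[:,2].mean(),len(q))
q=reg(P,300,380,140,172,.23,.30);print('head',cv2.minEnclosingCircle((q[:,:2]*1000).astype(np.float32)),np.percentile(q[:,2],[5,50,95]))
q=reg(P,215,270,155,205,.011,.022);print('lm',cv2.minEnclosingCircle((q[:,:2]*1000).astype(np.float32)),q[:,2].mean(),len(q))
q=reg(P,215,270,155,210,.028,.09);print('lmgrip',q[:,:2].mean(0),q[:,2].max(),len(q),cv2.minAreaRect((q[:,:2]*1000).astype(np.float32)))
q=reg(P,415,465,165,210,.011,.022);print('sm',cv2.minEnclosingCircle((q[:,:2]*1000).astype(np.float32)))
a=cv2.resize(t['img'][150:212,210:275],None,fx=6,fy=6,interpolation=cv2.INTER_CUBIC)
b=cv2.resize(s['img'][130:215,250:330],None,fx=5,fy=5,interpolation=cv2.INTER_CUBIC)
c=np.zeros((430,800,3),np.uint8);c[:a.shape[0],:a.shape[1]]=a;c[:b.shape[0],395:795]=b[:430]
cv2.imwrite('pics/crop1.png',c[:,:,::-1])
E
python3 m1.py
```

```text
lm [0.561 0.3   0.019]
sm [ 0.574 -0.278 -0.   ]
bar [0.428 0.006 0.051]
plate [0.522 0.073 0.007]
head [0.589 0.03  0.249]
beaker [0.632 0.415 0.004]
timer [0.329 0.246 0.019]
bar ((428.7719421386719, 8.360450744628906), (26.06012725830078, 169.39974975585938), 7.526861667633057) 0.048180795374625156 553
plate ((573.8145141601562, 22.545654296875), (361.3536376953125, 254.05496215820312), 0.793861985206604) 0.010026097323518827 4096
head ((598.414306640625, 32.19514846801758), 40.647666931152344) [0.2388581  0.24881005 0.25219441]
lm ((588.4421997070312, 324.3907775878906), 73.84203338623047) 0.016523662277998705 753
lmgrip [0.52184483 0.30053005] 0.06932372532911464 64 ((523.504150390625, 301.4075012207031), (11.268730163574219, 35.06065368652344), 85.47525787353516)
sm ((563.3599853515625, -274.15185546875), 44.22049331665039)
```

View pics/crop1.png

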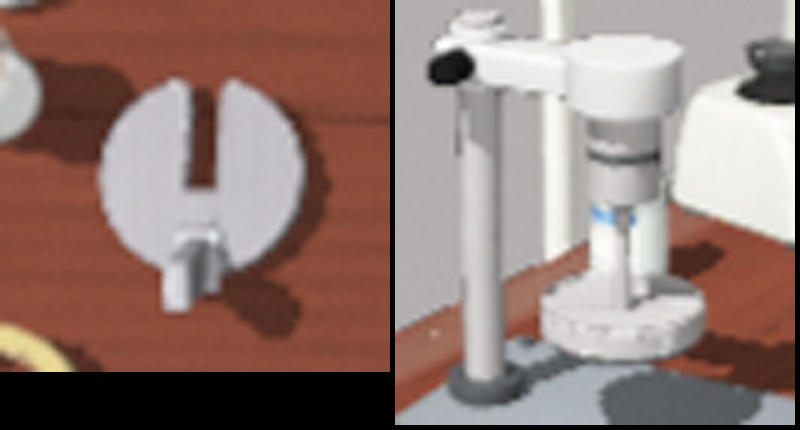

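```bash
cat > m2.py <<'E'
from h import *
from scipy.optimize import least_squares
t=dict(np.load('pics/top0.npz'));s=dict(np.load('pics/side0.npz'))
def ortho(s,c,z,half,res=.0005,rot=0):
    g=np.arange(-half,half,res); X,Y=np.meshgrid(g,g,indexing='ij')
    p=proj(s,np.stack([X.ravel()+c[0],Y.ravel()+c[1],0*X.ravel()+z],-1)).reshape(X.shape+(2,)).astype(np.float32)
    return cv2.remap(s['img'],p[...,0],p[...,1],cv2.INTER_CUBIC),X+c[0],Y+c[1]
def massfit(c,R):
    im,X,Y=ortho(t,c,.016,.075)
    sat=cv2.cvtColor(im,cv2.COLOR_RGB2HSV)[...,1]; val=im.max(-1)
    m=((sat<60)&(val>130)).astype(np.uint8)
    A=np.stack([X.ravel(),Y.ravel()],-1); f=m.ravel().astype(float)
    best=None
    def cost(p):
        d=A-p[:2]; cc,ss=np.cos(p[2]),np.sin(p[2]); x=d@[cc,ss]; y=d@[-ss,cc]; rr=np.hypot(x,y)
        sg=lambda a:1/(1+np.exp(-np.clip(a/.001,-30,30)))
        mod=sg(R-rr)*(1-sg(x+.008)*sg(.008-abs(y)))
        w=((x>-.025)).astype(float)
        return w*(mod-f)
    for y0 in (-.25,0,.25):
        o=least_squares(cost,[*c,y0],diff_step=1e-3,loss='linear')
        if best is None or o.cost<best.cost:best=o
    return best.x.round(4),best.cost
print('lm',massfit((.573,.301),.050)); print('sm',massfit((.566,-.276),.040))
P=cloud(t)
q=P[135:180,310:365].reshape(-1,3); q=q[(q[:,2]>.244)]
q=q[np.hypot(q[:,0]-.592,q[:,1]-.03)<.05]; q2=q[q[:,0]<.60]
for c in [(q2)]:
    o=least_squares(lambda p:np.clip(np.hypot(c[:,0]-p[0],c[:,1]-p[1])-.034,0,1)*5+0,[.592,.03]);print('head inside',o.x,q2.min(0),q2.max(0))
# base mass in side view: cloud points z .085-.1
S=cloud(s); Q=S[130:215,250:330].reshape(-1,3)
k=(np.hypot(Q[:,0]-.592,Q[:,1]-.03)<.055)
for a,b in((.075,.086),(.086,.092),(.092,.1)):
    w=Q[k&(Q[:,2]>a)&(Q[:,2]<b)];print(a,b,len(w))
st=np.array([.5923,.030]);yaw=.131
for d in(-.55,-.3,0,.3,.55):
    print(d,proj(s,[*(st+.05*np.array([np.cos(yaw+d),np.sin(yaw+d)])),.094]).round(1))
print('stem',proj(s,[[*st,.094],[*st,.16]]).round(1))
im,X,Y=ortho(s,st,.094,.06,.00025); cv2.imwrite('pics/orthobase.png',cv2.resize(im[::-1,::-1,::-1],None,fx=1,fy=1))
E
python3 m2.py
```

```text
lm (array([ 0.5809,  0.3018, -0.006 ]), np.float64(325.78248812174735))
sm (array([ 0.5706, -0.2745,  0.0675]), np.float64(428.8481948301939))
head inside [0.59179444 0.02945886] [ 0.55954182 -0.00186922  0.2440527 ] [0.59977306 0.06104496 0.25415105]
0.075 0.086 111
0.086 0.092 300
0.092 0.1 77
-0.55 [[286.6 184.1]]
-0.3 [[283.3 184.9]]
0 [[280.3 186.4]]
0.3 [[278.4 188.1]]
0.55 [[278.  189.7]]
stem [[294.7 189.5]
 [294.9 168.7]]
```

View pics/orthobase.png

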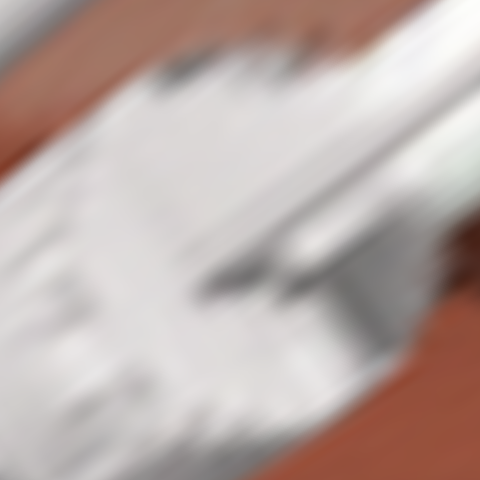

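The rectified view is too smeared to fix the base slot. I'll insert with the slot turned −90° from the stand's x, which keeps it clear wherever the base slot is within its range.

```bash
cat > plan.py <<'E'
import sys; from h import *
from scipy.spatial.transform import Rotation as Ro
from scipy.linalg import logm
LM=np.array([.5809,.3018]);LY=-.006; ST=np.array([.592,.0297]);SY=.131
def T(R,p): M=np.eye(4);M[:3,:3]=R;M[:3,3]=p;return M
def hold(c,z,yaw,lean=np.radians(24),back=0,up=0):
    # tool pose when the mass has underside centre c,z and yaw; tool x = minus mass x
    e=np.array([np.cos(yaw),np.sin(yaw),0]);k=np.array([0,0,1.])
    tz=np.sin(lean)*e-np.cos(lean)*k; ty=np.cross(k,e); tx=np.cross(ty,tz)
    g=np.array([*c,z])-.0554*e+.0416*k
    return T(np.stack([tx,ty,tz],1),g+(.019-back)*tz+up*k)
def cur():
    from plant import r
    s=r.get_state(); return T(Ro.from_quat(s['eef_rot']).as_matrix(),s['tool_pos'])
def rows(A,B,n=None,label=''):
    D=np.linalg.inv(A)@B; w=Ro.from_matrix(D[:3,:3]).as_rotvec()
    L=logm(D).real if np.linalg.norm(w)>1e-6 else D-np.eye(4)
    n0=int(np.ceil(max(np.linalg.norm(w)/.16,np.linalg.norm(L[:3,3])/.05,1))); n=n or n0
    print(label,n,'rows of',(L[:3,3]/n).round(4).tolist(),(w/n).round(4).tolist()); return B
E
cat > p1.py <<'E'
from plan import *
A=cur(); B=A.copy(); B[:3,3]=[.22,-.45,.42]; rows(A,B,label='lift')
Z=T(Ro.from_euler('z',94,degrees=True).as_matrix(),[0,0,0])
C=Z@B; rows(B,C,label='swing'); print(C[:3,3])
H=hold(LM,0,LY,back=.1); rows(C,H,label='pre'); print(H[:3,3])
E
python3 p1.py
```

```text
lift 5 rows of [-0.0001, -0.0248, -0.0363] [-0.0, 0.0, -0.0]
swing 17 rows of [0.0483, 0.0001, 0.0] [0.0, 0.0, -0.0965]
[0.4335574 0.2508545 0.42     ]
pre 7 rows of [0.0055, 0.0078, 0.044] [-0.031, -0.0543, -0.1462]
[0.49255592 0.30233007 0.11559718]
```

Emit:
servo_tool:
  translation:
    - [0,-0.025,-0.036]
    - [0,-0.025,-0.036]
    - [0,-0.025,-0.036]
    - [0,-0.025,-0.036]
    - [0,-0.025,-0.036]
    - [0.048,0,0]
    - [0.048,0,0]
    - [0.048,0,0]
    - [0.048,0,0]
    - [0.048,0,0]
  turn:
    - [0,0,0]
    - [0,0,0]
    - [0,0,0]
    - [0,0,0]
    - [0,0,0]
    - [0,0,-0.096]
    - [0,0,-0.096]
    - [0,0,-0.096]
    - [0,0,-0.096]
    - [0,0,-0.096]

```text
clock: 1.35
tool_pos: [0.4104, -0.3043, 0.418]
eef_rot: [0.892, 0.452, -0.0, -0.001]
contact_force: [0.3, -0.4, -4.1]
opening: 1.004
finger_force: 0.0
```

Emit:
servo_tool:
  translation:
    - [0.048,0,0]
    - [0.048,0,0]
    - [0.048,0,0]
    - [0.048,0,0]
    - [0.048,0,0]
    - [0.048,0,0]
    - [0.048,0,0]
    - [0.048,0,0]
    - [0.048,0,0]
    - [0.048,0,0]
  turn:
    - [0,0,-0.096]
    - [0,0,-0.096]
    - [0,0,-0.096]
    - [0,0,-0.096]
    - [0,0,-0.096]
    - [0,0,-0.096]
    - [0,0,-0.096]
    - [0,0,-0.096]
    - [0,0,-0.096]
    - [0,0,-0.096]

```text
clock: 2.6
tool_pos: [0.5023, 0.1482, 0.4179]
eef_rot: [0.582, 0.813, -0.001, -0.0]
contact_force: [0.3, -0.5, -3.5]
opening: 0.999
finger_force: 0.0
```

```bash
cat > p2.py <<'E'
from plan import *
from plant import r
A=cur(); print(r.get_state()['q'].round(2),A[:3,3])
H=hold(LM,0,LY,back=.1); rows(A,H,label='pre')
E
python3 p2.py
```

```text
[ 0.09  0.44 -0.73  1.56  0.3   1.26 -0.36] [0.50228795 0.14819535 0.417915  ]
pre 9 rows of [0.0186, 0.0111, 0.0312] [-0.0289, -0.0405, -0.1353]
```

Emit:
servo_tool:
  translation:
    - [0.0186,0.0111,0.0312]
    - [0.0186,0.0111,0.0312]
    - [0.0186,0.0111,0.0312]
    - [0.0186,0.0111,0.0312]
    - [0.0186,0.0111,0.0312]
    - [0.0186,0.0111,0.0312]
    - [0.0186,0.0111,0.0312]
    - [0.0186,0.0111,0.0312]
    - [0.0186,0.0111,0.0312]
    - [0,0,0]
  turn:
    - [-0.0289,-0.0405,-0.1353]
    - [-0.0289,-0.0405,-0.1353]
    - [-0.0289,-0.0405,-0.1353]
    - [-0.0289,-0.0405,-0.1353]
    - [-0.0289,-0.0405,-0.1353]
    - [-0.0289,-0.0405,-0.1353]
    - [-0.0289,-0.0405,-0.1353]
    - [-0.0289,-0.0405,-0.1353]
    - [-0.0289,-0.0405,-0.1353]
    - [0,0,0]

```text
clock: 3.85
tool_pos: [0.4958, 0.306, 0.116]
eef_rot: [0.003, 0.979, -0.003, 0.206]
contact_force: [-0.6, -0.8, -2.6]
opening: 0.998
finger_force: 0.0
```

```bash
cat > p3.py <<'E'
from plan import *
from plant import r,optics
A=cur(); print(r.get_state()['q'].round(2),A[:3,3])
rows(A,hold(LM,0,LY,back=.1),1,label='fix'); rows(A,hold(LM,0,LY),5,label='down')
s=optics.snapshot('wrist');np.savez('pics/w1.npz',**s)
im=s['img'].copy()
e=np.array([np.cos(LY),np.sin(LY)]);n=np.array([-e[1],e[0]])
def pt(x,y,z): return [*(LM+x*e+y*n),z]
for X in ([-.0554,0,.0416],[-.008,.008,.016],[-.008,-.008,.016],[.05,0,.016],[0,.05,.016],[0,-.05,.016],[-.0656,.006,.066],[-.0656,-.006,.066]):
    p=proj(s,pt(*X))[0].round().astype(int); print(X,p); cv2.circle(im,tuple(int(a) for a in p),3,(255,0,0),1)
cv2.imwrite('pics/w1.png',im[:,:,::-1])
E
python3 p3.py
```

```text
[-0.49  0.81 -0.5   2.11  1.64  0.65 -0.78] [0.49583751 0.30601211 0.11602588]
fix 1 rows of [0.0032, -0.0037, -0.0009] [-0.0036, -0.0044, 0.0013]
down 5 rows of [0.0006, -0.0007, 0.0198] [-0.0007, -0.0009, 0.0003]
[-0.0554, 0, 0.0416] [318 207]
[-0.008, 0.008, 0.016] [327 227]
[-0.008, -0.008, 0.016] [311 227]
[0.05, 0, 0.016] [319 265]
[0, 0.05, 0.016] [369 233]
[0, -0.05, 0.016] [268 233]
[-0.0656, 0.006, 0.066] [325 218]
[-0.0656, -0.006, 0.066] [309 218]
```

View pics/w1.png

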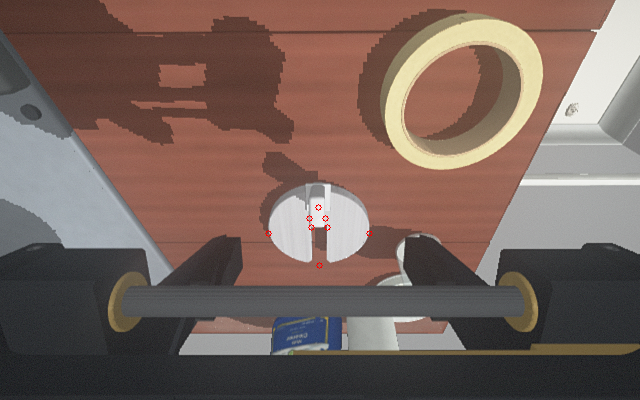

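The wrist view shows the predicted marks on the mass: disc edges at 269/370 against 268/369, slot end at row 228 against 227, grip at column 317. I'll go down and grip.

Emit:
servo_tool:
  translation:
    - [0.0032,-0.0037,0]
    - [0,0,0.02]
    - [0,0,0.02]
    - [0,0,0.02]
    - [0,0,0.02]
    - [0,0,0.01]
    - [0,0,0.009]
    - [0,0,0]
  turn:
    - [-0.0036,-0.0044,0.0013]
    - [0,0,0]
    - [0,0,0]
    - [0,0,0]
    - [0,0,0]
    - [0,0,0]
    - [0,0,0]
    - [0,0,0]

```text
clock: 4.9
tool_pos: [0.5368, 0.3026, 0.0275]
eef_rot: [0.005, 0.978, 0.001, 0.211]
contact_force: [0.0, 0.5, -3.1]
opening: 1.0
finger_force: 0.0
```

```bash
python3 -c "
from plan import *
rows(cur(),hold(LM,0,LY),1)"
```

```text
1 rows of [0.0046, -0.0006, 0.0016] [0.0024, 0.006, -0.0053]
```

Emit:
servo_tool:
  translation:
    - [0.0045,-0.0006,0.0016]
    - [0,0,0]
    - [0,0,0]
  turn:
    - [0.0024,0.006,-0.0053]
    - [0,0,0]
    - [0,0,0]

```text
clock: 5.28
tool_pos: [0.5327, 0.3026, 0.0242]
eef_rot: [0.002, 0.978, -0.0, 0.208]
contact_force: [0.3, 0.2, -4.1]
opening: 0.997
finger_force: 0.0
```

```bash
python3 -c "
from plan import *
rows(cur(),hold(LM,0,LY),1)"
```

```text
1 rows of [-0.0005, -0.0005, 0.0002] [0.0008, -0.0002, 0.0016]
```

Emit:
servo_tool:
  translation:
    - [0,0,0]
    - [0,0,0]
    - [0,0,0]
    - [0,0,0]
    - [0,0,0]
    - [0,0,0]
    - [0,0,0]
    - [0,0,0]
  turn:
    - [0,0,0]
    - [0,0,0]
    - [0,0,0]
    - [0,0,0]
    - [0,0,0]
    - [0,0,0]
    - [0,0,0]
    - [0,0,0]
  grip: 0
  grip_force: 50

```text
clock: 6.28
tool_pos: [0.5329, 0.3021, 0.024]
eef_rot: [0.002, 0.978, -0.001, 0.208]
contact_force: [-0.2, 0.6, -3.8]
opening: 0.13
finger_force: 50.0
```

```bash
cat > p4.py <<'E'
from plan import *
from plant import r
A=cur(); print(r.get_state()['q'].round(2),r.get_state()['opening'],r.get_state()['finger_force'])
np.save('grasp.npy',A)
B=A.copy();B[2,3]+=.13; rows(A,B,4,label='up')
yaw=SY-np.pi/2; e=np.array([np.cos(yaw),np.sin(yaw)])
C=hold(ST-.13*e,.104,yaw); rows(B,C,14,label='to pre'); print(C[:3,3])
E
python3 p4.py
```

```text
[-0.45  1.01 -0.49  2.05  1.89  0.7  -0.93] 0.12998833864874418 49.99421174637973
up 4 rows of [-0.0132, -0.0, -0.0297] [-0.0, -0.0, -0.0]
to pre 14 rows of [-0.0057, -0.0038, 0.0046] [0.0417, 0.0, 0.0936]
[0.56879148 0.20584967 0.12824264]
```

Emit:
servo_tool:
  translation:
    - [-0.004,0,-0.01]
    - [-0.0095,0,-0.0218]
    - [-0.0132,0,-0.0297]
    - [-0.0132,0,-0.0297]
    - [-0.0132,0,-0.0297]
    - [0,0,-0.01]
    - [0,0,0]
  turn:
    - [0,0,0]
    - [0,0,0]
    - [0,0,0]
    - [0,0,0]
    - [0,0,0]
    - [0,0,0]
    - [0,0,0]

```text
clock: 7.15
tool_pos: [0.5274, 0.3025, 0.1653]
eef_rot: [0.002, 0.978, -0.0, 0.208]
contact_force: [0.1, 0.9, -6.0]
opening: 0.131
finger_force: 50.0
```

```bash
cat > p5.py <<'E'
from plan import *
from plant import r
A=cur(); s=r.get_state();print(s['q'].round(2),s['opening'],s['finger_force'],s['contact_force'],s['moment'],A[:3,3])
yaw=SY-np.pi/2; e=np.array([np.cos(yaw),np.sin(yaw)])
C=hold(ST-.13*e,.104,yaw); rows(A,C,label='to pre'); rows(A,C,16); print(C[:3,3])
E
python3 p5.py
```

```text
[-0.46  0.72 -0.46  2.03  1.42  0.59 -0.49] 0.13111688403228827 49.985693134367466 [ 0.14653446  0.9111766  -5.9958496 ] [0.12826014 0.64909483 0.01507987] [0.52744447 0.30246747 0.16525048]
to pre 9 rows of [-0.0088, -0.0055, 0.0084] [0.0649, -0.0001, 0.1458]
 16 rows of [-0.005, -0.0031, 0.0047] [0.0365, -0.0, 0.082]
[0.56879148 0.20584967 0.12824264]
```

Emit:
servo_tool:
  translation:
    - [-0.005,-0.0031,0.0047]
    - [-0.005,-0.0031,0.0047]
    - [-0.005,-0.0031,0.0047]
    - [-0.005,-0.0031,0.0047]
    - [-0.005,-0.0031,0.0047]
    - [-0.005,-0.0031,0.0047]
    - [-0.005,-0.0031,0.0047]
    - [-0.005,-0.0031,0.0047]
  turn:
    - [0.0365,0,0.082]
    - [0.0365,0,0.082]
    - [0.0365,0,0.082]
    - [0.0365,0,0.082]
    - [0.0365,0,0.082]
    - [0.0365,0,0.082]
    - [0.0365,0,0.082]
    - [0.0365,0,0.082]

```text
clock: 8.15
tool_pos: [0.5679, 0.2628, 0.1449]
eef_rot: [0.347, 0.915, -0.075, 0.193]
contact_force: [0.1, -0.2, -7.0]
opening: 0.131
finger_force: 50.0
```

```bash
python3 p5.py
```

```text
[-0.5   0.83 -0.38  1.78  1.02  0.85 -0.73] 0.13129661993588104 49.984802501276135 [ 0.06622665 -0.19158511 -7.02231415] [ 0.49683241  0.394826   -0.00705929] [0.5679381  0.26278261 0.14489085]
to pre 5 rows of [-0.0081, -0.0053, 0.0073] [0.0575, 0.0001, 0.1308]
 16 rows of [-0.0025, -0.0017, 0.0023] [0.018, 0.0, 0.0409]
[0.56879148 0.20584967 0.12824264]
```

Emit:
servo_tool:
  translation:
    - [-0.005,-0.0033,0.0045]
    - [-0.005,-0.0033,0.0045]
    - [-0.005,-0.0033,0.0045]
    - [-0.005,-0.0033,0.0045]
    - [-0.005,-0.0033,0.0045]
    - [-0.005,-0.0033,0.0045]
    - [-0.005,-0.0033,0.0045]
    - [-0.005,-0.0033,0.0045]
    - [0,0,0]
  turn:
    - [0.036,0,0.0817]
    - [0.036,0,0.0817]
    - [0.036,0,0.0817]
    - [0.036,0,0.0817]
    - [0.036,0,0.0817]
    - [0.036,0,0.0817]
    - [0.036,0,0.0817]
    - [0.036,0,0.0817]
    - [0,0,0]

```text
clock: 9.28
tool_pos: [0.5719, 0.2058, 0.1286]
eef_rot: [0.644, 0.736, -0.137, 0.157]
contact_force: [-0.1, 0.5, -5.8]
opening: 0.13
finger_force: 50.0
```

```bash
python3 p5.py; cat > look2.py <<'E'
from plan import *
from plant import r,optics
import sys
A=cur(); tag=sys.argv[1]
G=np.load('grasp.npy')
# mass pose implied by grasp
M0=T(Ro.from_euler('z',LY).as_matrix(),[*LM,0]); M=A@np.linalg.inv(G)@M0
print('mass',M[:3,3].round(4),'yaw',np.arctan2(M[1,0],M[0,0]).round(4),'tilt',M[:2,2].round(4)); np.save('M.npy',M)
ims=[]
for n,(u0,u1,v0,v1) in dict(side=(210,330,130,220),top=(270,370,130,205)).items():
    s=optics.snapshot(n);np.savez(f'pics/{n}_{tag}.npz',**s); im=s['img'].copy()
    pts=[(M@[*x,1])[:3] for x in ([.05,.008,.016],[.05,-.008,.016],[0,.05,.016],[0,-.05,.016],[-.05,0,.016],[-.0663,0,.066])]
    c=cv2.resize(im[v0:v1,u0:u1],(640 if n=='side' else 640,480),interpolation=cv2.INTER_CUBIC); f=640/(u1-u0)
    for X in pts:
        p=(proj(s,X)[0]-[u0,v0]+.5)*f; cv2.circle(c,tuple(int(a) for a in p),4,(255,0,0),1)
    ims.append(cv2.resize(c,(400,300)) if n=='top' else cv2.resize(c,(400,300)))
w=optics.snapshot('wrist');np.savez(f'pics/w_{tag}.npz',**w)
wi=w['img'].copy()
for X in pts+[np.array([*ST,z]) for z in (.094,.16)]:
    p=proj(w,X)[0]; 
    if abs(p).max()<2000: cv2.circle(wi,tuple(int(a) for a in p),4,(255,0,0),1)
top=np.hstack(ims); c=np.vstack([top,np.pad(cv2.resize(wi,(480,300)),((0,0),(0,320),(0,0)))])
cv2.imwrite(f'pics/l_{tag}.png',c[:,:,::-1])
E
python3 look2.py a
```

```text
[-0.46  0.9  -0.3   1.59  0.7   1.04 -1.02] 0.13015551500190733 49.9860745947808 [-0.11013495  0.47030959 -5.7953151 ] [ 0.71158195  0.08059076 -0.00447923] [0.57191967 0.20583309 0.12858661]
to pre 1 rows of [0.0005, -0.0031, 0.0001] [0.0011, 0.0013, 0.0022]
 16 rows of [0.0, -0.0002, 0.0] [0.0001, 0.0001, 0.0001]
[0.56879148 0.20584967 0.12824264]
mass [0.5782 0.1582 0.1047] yaw -1.4384 tilt [-0.0007  0.0015]
```

View pics/l_a.png

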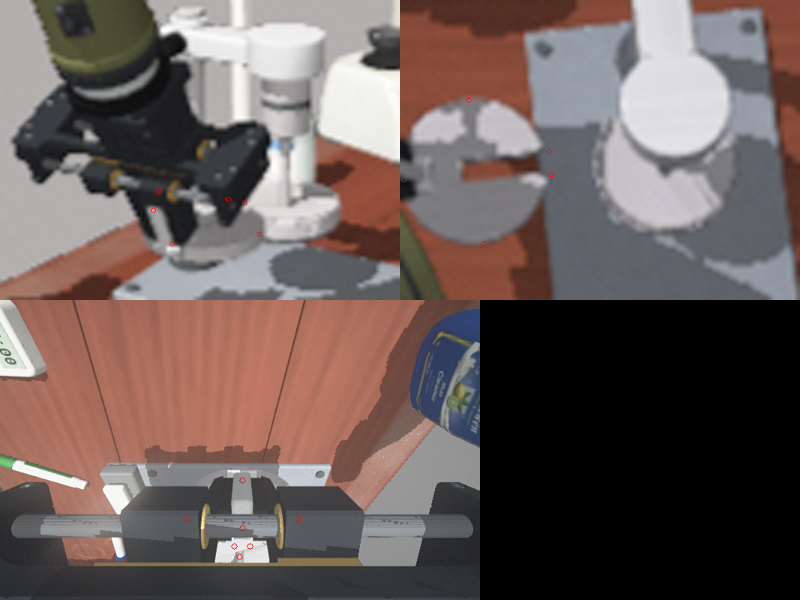

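The held mass matches the prediction (disc edges at (468,100) and (484,243) in the top crop) and sits level. The base mass shows beside the head at about (665,165). Next I'll refine the stem axis from its circle and from the side view.

```bash
cat > m3.py <<'E'
from plan import *
from m2 import ortho
from scipy.optimize import least_squares
M=np.load('M.npy')
t=dict(np.load('pics/top_a.npz'));s=dict(np.load('pics/side0.npz'))
def circ(c,z,R,angs):
    # radial edge search for the strongest gradient near R, robust circle fit with fixed R
    pts=[]
    for a in angs:
        rr=np.arange(R-.012,R+.012,.0005); X=np.stack([c[0]+rr*np.cos(a),c[1]+rr*np.sin(a),0*rr+z],-1)
        p=proj(t,X).astype(np.float32)[None]
        g=cv2.GaussianBlur(cv2.remap(t['img'],p[...,0],p[...,1],cv2.INTER_LINEAR).astype(float)[0],(1,1),0)
        f=cv2.GaussianBlur(g[:,:].sum(1)[:,None],(1,7),1.5)[:,0]; d=np.abs(np.gradient(f)); k=d.argmax()
        pts.append(X[k,:2])
    pts=np.array(pts)
    o=least_squares(lambda p:np.hypot(pts[:,0]-p[0],pts[:,1]-p[1])-R,c,loss='soft_l1',f_scale=.0007)
    res=np.hypot(pts[:,0]-o.x[0],pts[:,1]-o.x[1])-R
    return o.x.round(4),np.median(abs(res)).round(5),(abs(res)<.002).mean().round(2)
print('held',circ(M[:2,3],M[2,3]+.016,.05,np.radians(np.r_[-60:60:4,100:170:4,190:250:4]+np.degrees(-1.44)+15)))
for c0 in (ST,ST+[.003,0],ST+[0,-.003]):
    print('base',circ(c0,.094,.05,np.radians(np.r_[120:290:4])))
# stem columns in side0
for z in (.115,.125,.135,.145):
    u,v=proj(s,[*ST,z])[0]; row=s['img'][int(round(v)),int(u)-8:int(u)+9].astype(int).sum(1)//3; print(z,u.round(1),v.round(1),int(u)-8,row.tolist())
E
python3 m3.py | grep -v "^lm\|^sm"
```

```text
head inside [0.59179444 0.02945886] [ 0.55954182 -0.00186922  0.2440527 ] [0.59977306 0.06104496 0.25415105]
0.075 0.086 111
0.086 0.092 300
0.092 0.1 77
-0.55 [[286.6 184.1]]
-0.3 [[283.3 184.9]]
0 [[280.3 186.4]]
0.3 [[278.4 188.1]]
0.55 [[278.  189.7]]
stem [[294.7 189.5]
 [294.9 168.7]]
held (array([0.5791, 0.1614]), np.float64(0.00068), np.float64(0.75))
base (array([0.5963, 0.0306]), np.float64(0.00161), np.float64(0.58))
base (array([0.5963, 0.0309]), np.float64(0.00172), np.float64(0.56))
base (array([0.5964, 0.031 ]), np.float64(0.00132), np.float64(0.65))
0.115 294.9 183.0 286 [125, 122, 140, 203, 232, 242, 242, 233, 220, 199, 181, 227, 236, 225, 220, 209, 192]
0.125 294.9 179.8 286 [107, 117, 131, 219, 247, 250, 251, 242, 220, 201, 162, 226, 240, 230, 223, 211, 194]
0.135 294.9 176.7 286 [173, 176, 176, 227, 244, 246, 247, 240, 213, 189, 159, 231, 242, 231, 223, 210, 191]
0.145 295.0 173.5 286 [172, 176, 175, 187, 185, 189, 198, 169, 146, 152, 141, 140, 201, 226, 222, 208, 193]
```

```bash
cat > m4.py <<'E'
from plan import *
t=dict(np.load('pics/top_a.npz'))
def unproj(u,v,z):
    K=t['mtx'];d=t['R'].T@np.linalg.inv(K)@[u,v,1];c=-t['R'].T@t['t'];return (c+d*(z-c[2])/d[2])[:2]
print(unproj(336.2,169.8,.094).round(4),proj(t,[*ST,.094]))
im=cv2.resize(t['img'][125:200,300:375],(600,600),interpolation=cv2.INTER_CUBIC)
for c,z,R,col in((ST,.094,.05,(255,0,0)),(ST,.25,.034,(0,255,0)),(ST+[.004,.001],.094,.05,(0,0,255))):
    a=np.linspace(0,6.283,60);p=(proj(t,np.stack([c[0]+R*np.cos(a),c[1]+R*np.sin(a),0*a+z],-1))-[300,125]+.5)*8
    cv2.polylines(im,[p.astype(np.int32)],True,col,1)
cv2.imwrite('pics/base.png',im[:,:,::-1])
E
python3 m4.py
```

```text
[0.5936 0.0287] [[335.83850896 170.36872896]]
```

View pics/base.png

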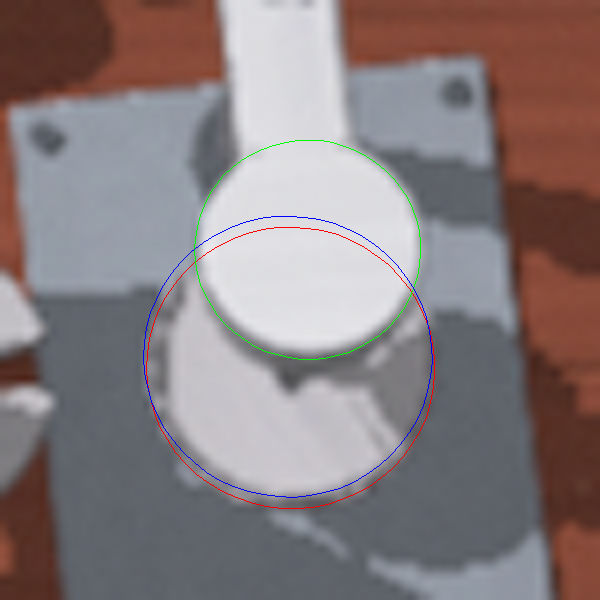

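The head circle fits well. The base rim suggests the stem axis is about 1 mm further in x, so I'll use ST = (0.593, 0.0297), correct sideways by −2.2 mm and slide in.

Emit:
servo_tool:
  translation:
    - [0,-0.0022,0]
    - [-0.0091,0,0.0041]
    - [-0.0091,0,0.0041]
    - [-0.0091,0,0.0041]
    - [-0.0091,0,0.0041]
    - [-0.0091,0,0.0041]
    - [-0.0091,0,0.0041]
    - [-0.0091,0,0.0041]
    - [0,0,0]
  turn:
    - [0.001,0.001,0.002]
    - [0,0,0]
    - [0,0,0]
    - [0,0,0]
    - [0,0,0]
    - [0,0,0]
    - [0,0,0]
    - [0,0,0]
    - [0,0,0]

```text
clock: 10.55
tool_pos: [0.5793, 0.1361, 0.1301]
eef_rot: [0.645, 0.735, -0.136, 0.157]
contact_force: [0.1, 0.0, -6.0]
opening: 0.13
finger_force: 50.0
```

```bash
sed -i 's/ST=np.array(\[.592,.0297\])/ST=np.array([.593,.0297])/' plan.py; cat > st.py <<'E'
from plan import *
from plant import r
A=cur(); s=r.get_state(); G=np.load('grasp.npy')
M=A@np.linalg.inv(G)@T(Ro.from_euler('z',LY).as_matrix(),[*LM,0])
e=np.array([np.cos(SY-np.pi/2),np.sin(SY-np.pi/2)]);n=np.array([-e[1],e[0]]);d=M[:2,3]-ST
f=s['contact_force']
print('along %.4f lat %.4f z %.4f yawerr %.4f tilt %s'%(d@e,d@n,M[2,3],np.arctan2(M[1,0],M[0,0])-SY+np.pi/2,M[:2,2].round(4)),'F along %.1f lat %.1f z %.1f'%(f[:2]@e,f[:2]@n,f[2]),'Mom',s['moment'].round(2),s['opening'].round(3),s['q'].round(2))
E
python3 st.py; python3 look2.py b
```

```text
mass [0.5854 0.0885 0.1061] yaw -1.4418 tilt [-0.0023 -0.0008]Traceback (most recent call last):
  File "st.py", line 7, in <module>
    print('along %.4f lat %.4f z %.4f yawerr %.4f tilt %s'%(d@e,d@n,M[2,3],np.arctan2(M[1,0],M[0,0])-SY+np.pi/2,M[:2,2].round(4)),'F along %.1f lat %.1f z %.1f'%(f[:2]@e,f[:2]@n,f[2]),'Mom',s['moment'].round(2),s['opening'].round(3),s['q'].round(2))
                                                                                                                                                                                                                   ^^^^^^^^^^^^^^^^^^
AttributeError: 'float' object has no attribute 'round'
```

View pics/l_b.png

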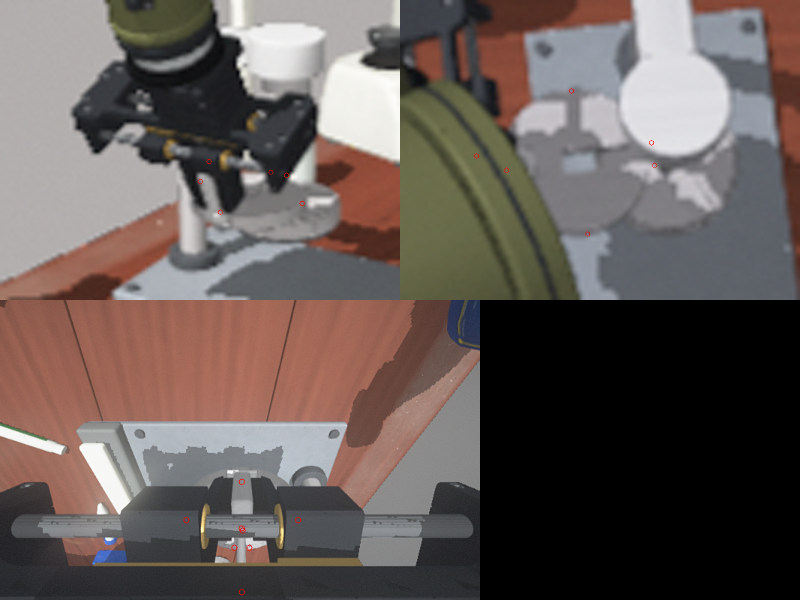

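The mass is now at the stem mouth, and the gripper hides the stem in every view. From here I'll work by force and kinematics.

```bash
sed -i "s/s\['opening'\].round(3)/round(s['opening'],3)/" st.py; python3 st.py
```

```text
along -0.0616 lat 0.0004 z 0.1058 yawerr 0.0002 tilt [-0.0022 -0.0029] F along 0.0 lat 1.3 z -6.4 Mom [ 0.67  0.02 -0.04] 0.127 [-0.37  0.87 -0.28  1.68  0.74  0.96 -0.98]
```

Emit:
servo_tool:
  translation:
    - [-0.0065,0,0.0045]
    - [-0.0073,0,0.0033]
    - [0,0,0]
    - [0,0,0]
  turn:
    - [0,0,0]
    - [0,0,0]
    - [0,0,0]
    - [0,0,0]

```text
clock: 11.2
tool_pos: [0.5812, 0.1221, 0.1284]
eef_rot: [0.645, 0.736, -0.135, 0.156]
contact_force: [0.6, 0.7, -4.7]
opening: 0.136
finger_force: 50.0
```

```bash
python3 st.py
```

```text
along -0.0452 lat 0.0003 z 0.1043 yawerr -0.0005 tilt [-0.0023 -0.0024] F along -0.6 lat 0.7 z -4.7 Mom [ 0.75 -0.02 -0.03] 0.136 [-0.35  0.87 -0.27  1.69  0.76  0.94 -0.97]
```

Emit:
servo_tool:
  translation:
    - [-0.0064,0,0.0028]
    - [-0.0064,0,0.0028]
    - [-0.0064,0,0.0028]
    - [-0.0064,0,0.0028]
    - [-0.0064,0,0.0028]
    - [0,0,0]
    - [0,0,0]
  turn:
    - [0,0,0]
    - [0,0,0]
    - [0,0,0]
    - [0,0,0]
    - [0,0,0]
    - [0,0,0]
    - [0,0,0]

```text
clock: 12.08
tool_pos: [0.5858, 0.0878, 0.1285]
eef_rot: [0.645, 0.736, -0.135, 0.156]
contact_force: [0.2, -0.7, -6.1]
opening: 0.133
finger_force: 50.0
```

```bash
python3 st.py
```

```text
along -0.0105 lat 0.0004 z 0.1044 yawerr -0.0001 tilt [-0.0023 -0.0026] F along 0.7 lat 0.1 z -6.1 Mom [ 0.73  0.02 -0.  ] 0.133 [-0.3   0.86 -0.26  1.72  0.78  0.91 -0.95]
```

Emit:
servo_tool:
  translation:
    - [-0.0046,0,0.002]
    - [-0.0046,0,0.002]
    - [0,0,0]
    - [0,0,0]
  turn:
    - [0,0,0]
    - [0,0,0]
    - [0,0,0]
    - [0,0,0]

```text
clock: 12.58
tool_pos: [0.5871, 0.0775, 0.1287]
eef_rot: [0.645, 0.736, -0.135, 0.156]
contact_force: [-0.8, 0.4, -4.6]
opening: 0.131
finger_force: 50.0
```

```bash
python3 st.py
```

```text
along -0.0002 lat 0.0004 z 0.1046 yawerr -0.0005 tilt [-0.0023 -0.0023] F along -0.5 lat -0.7 z -4.6 Mom [0.78 0.   0.04] 0.131 [-0.28  0.86 -0.26  1.73  0.79  0.9  -0.94]
```

Emit:
servo_tool:
  translation:
    - [-0.0018,0,0.0008]
    - [0,0,0]
    - [0,0,0]
  turn:
    - [0,0,0]
    - [0,0,0]
    - [0,0,0]

```text
clock: 12.95
tool_pos: [0.5874, 0.0755, 0.1287]
eef_rot: [0.645, 0.736, -0.136, 0.156]
contact_force: [0.7, 0.6, -4.6]
opening: 0.13
finger_force: 50.0
```

```bash
python3 st.py
```

```text
along 0.0018 lat 0.0004 z 0.1046 yawerr -0.0004 tilt [-0.0023 -0.0021] F along -0.5 lat 0.7 z -4.6 Mom [ 0.79  0.1  -0.05] 0.13 [-0.28  0.86 -0.26  1.73  0.79  0.9  -0.94]
```

Emit:
servo_tool:
  translation:
    - [-0.0018,0,0.0008]
    - [0,0,0]
    - [0,0,0]
  turn:
    - [0,0,0]
    - [0,0,0]
    - [0,0,0]

```text
clock: 13.32
tool_pos: [0.5876, 0.0735, 0.1287]
eef_rot: [0.645, 0.736, -0.136, 0.156]
contact_force: [0.4, 0.3, -5.9]
opening: 0.134
finger_force: 50.0
```

```bash
python3 st.py
```

```text
along 0.0039 lat 0.0004 z 0.1046 yawerr -0.0005 tilt [-0.0023 -0.0021] F along -0.2 lat 0.4 z -5.9 Mom [0.74 0.01 0.01] 0.134 [-0.27  0.85 -0.26  1.73  0.79  0.89 -0.94]
```

Emit:
servo_tool:
  translation:
    - [-0.0009,0,0.0004]
    - [0,0,0]
    - [0,0,0]
  turn:
    - [0,0,0]
    - [0,0,0]
    - [0,0,0]

```text
clock: 13.7
tool_pos: [0.5877, 0.0725, 0.1287]
eef_rot: [0.645, 0.736, -0.136, 0.156]
contact_force: [-0.7, 0.2, -6.1]
opening: 0.131
finger_force: 50.0
```

```bash
python3 st.py
```

```text
along 0.0049 lat 0.0003 z 0.1046 yawerr -0.0004 tilt [-0.0023 -0.002 ] F along -0.3 lat -0.6 z -6.1 Mom [0.73 0.03 0.07] 0.131 [-0.27  0.85 -0.26  1.73  0.79  0.89 -0.94]
```

Emit:
servo_tool:
  translation:
    - [-0.0009,0,0.0004]
    - [0,0,0]
    - [0,0,0]
  turn:
    - [0,0,0]
    - [0,0,0]
    - [0,0,0]

```text
clock: 14.08
tool_pos: [0.5879, 0.0716, 0.1287]
eef_rot: [0.645, 0.736, -0.136, 0.156]
contact_force: [-1.1, -0.3, -5.6]
opening: 0.132
finger_force: 50.0
```

```bash
python3 st.py
```

```text
along 0.0058 lat 0.0004 z 0.1046 yawerr -0.0004 tilt [-0.0023 -0.0021] F along 0.1 lat -1.1 z -5.6 Mom [ 0.77  0.03 -0.03] 0.132 [-0.27  0.85 -0.26  1.73  0.79  0.89 -0.94]
```

Emit:
servo_tool:
  translation:
    - [-0.0009,0,0.0004]
    - [0,0,0]
    - [0,0,0]
  turn:
    - [0,0,0]
    - [0,0,0]
    - [0,0,0]

```text
clock: 14.45
tool_pos: [0.588, 0.0711, 0.1286]
eef_rot: [0.645, 0.736, -0.135, 0.156]
contact_force: [-0.2, 1.3, -5.1]
opening: 0.132
finger_force: 50.0
```

```bash
python3 st.py
```

```text
along 0.0063 lat 0.0004 z 0.1045 yawerr -0.0000 tilt [-0.0023 -0.0027] F along -1.3 lat -0.0 z -5.1 Mom [ 1.03  0.14 -0.02] 0.132 [-0.27  0.85 -0.26  1.74  0.79  0.89 -0.94]
```

Emit:
servo_tool:
  translation:
    - [-0.0009,0,0.0004]
    - [0,0,0]
    - [0,0,0]
  turn:
    - [0,0,0]
    - [0,0,0]
    - [0,0,0]

```text
clock: 14.82
tool_pos: [0.5881, 0.0709, 0.1286]
eef_rot: [0.645, 0.736, -0.135, 0.156]
contact_force: [-2.2, 4.7, -4.5]
opening: 0.131
finger_force: 50.0
```

```bash
python3 st.py
```

```text
along 0.0064 lat 0.0005 z 0.1045 yawerr 0.0005 tilt [-0.0024 -0.0039] F along -4.9 lat -1.6 z -4.5 Mom [ 1.51  0.36 -0.13] 0.131 [-0.27  0.85 -0.26  1.74  0.79  0.89 -0.93]
```

Slot end contact is at along = 6.15 mm, so the centred position is along ≈ 3.15 mm. I'll back off and probe sideways for the slot walls.

Emit:
servo_tool:
  translation:
    - [0.0038,0,-0.0017]
    - [0,0.0015,0]
    - [0,0,0]
    - [0,0,0]
  turn:
    - [0,0,0]
    - [0,0,0]
    - [0,0,0]
    - [0,0,0]

```text
clock: 15.32
tool_pos: [0.5891, 0.0732, 0.1286]
eef_rot: [0.645, 0.735, -0.136, 0.157]
contact_force: [0.9, -0.7, -5.2]
opening: 0.129
finger_force: 50.0
```

```bash
python3 st.py
```

```text
along 0.0043 lat 0.0018 z 0.1046 yawerr -0.0011 tilt [-0.0022 -0.0011] F along 0.8 lat 0.8 z -5.2 Mom [0.72 0.06 0.01] 0.129 [-0.27  0.86 -0.26  1.73  0.79  0.9  -0.94]
```

Emit:
servo_tool:
  translation:
    - [0,0.001,0]
    - [0,0,0]
    - [0,0,0]
  turn:
    - [0,0,0]
    - [0,0,0]
    - [0,0,0]

```text
clock: 15.7
tool_pos: [0.5898, 0.0738, 0.1286]
eef_rot: [0.645, 0.736, -0.136, 0.156]
contact_force: [-1.0, -0.7, -6.1]
opening: 0.134
finger_force: 50.0
```

```bash
python3 st.py
```

```text
along 0.0039 lat 0.0026 z 0.1046 yawerr -0.0007 tilt [-0.0018 -0.0015] F along 0.6 lat -1.1 z -6.1 Mom [ 0.62  0.22 -0.08] 0.134 [-0.27  0.86 -0.26  1.73  0.79  0.9  -0.93]
```

Emit:
servo_tool:
  translation:
    - [0,0.001,0]
    - [0,0,0]
    - [0,0,0]
  turn:
    - [0,0,0]
    - [0,0,0]
    - [0,0,0]

```text
clock: 16.08
tool_pos: [0.5902, 0.0738, 0.1286]
eef_rot: [0.645, 0.735, -0.136, 0.156]
contact_force: [-4.1, -0.7, -4.3]
opening: 0.129
finger_force: 50.6
```

```bash
python3 st.py
```

```text
along 0.0039 lat 0.0029 z 0.1045 yawerr -0.0012 tilt [-0.0008 -0.0011] F along 0.2 lat -4.2 z -4.3 Mom [ 0.39  0.95 -0.56] 0.129 [-0.27  0.86 -0.26  1.72  0.79  0.9  -0.93]
```

Emit:
servo_tool:
  translation:
    - [0.0005,-0.003,0]
    - [0,-0.0038,0]
    - [0,0,0]
    - [0,0,0]
  turn:
    - [0,0,0]
    - [0,0,0]
    - [0,0,0]
    - [0,0,0]

```text
clock: 16.58
tool_pos: [0.5846, 0.074, 0.1286]
eef_rot: [0.645, 0.736, -0.135, 0.156]
contact_force: [0.1, 0.0, -6.1]
opening: 0.133
finger_force: 50.0
```

```bash
python3 st.py
```

```text
along 0.0030 lat -0.0025 z 0.1045 yawerr -0.0001 tilt [-0.003  -0.0024] F along -0.0 lat 0.1 z -6.1 Mom [0.71 0.02 0.02] 0.133 [-0.28  0.85 -0.26  1.74  0.79  0.89 -0.95]
```

Emit:
servo_tool:
  translation:
    - [0,-0.001,0]
    - [0,0,0]
    - [0,0,0]
  turn:
    - [0,0,0]
    - [0,0,0]
    - [0,0,0]

```text
clock: 16.95
tool_pos: [0.5836, 0.0737, 0.1285]
eef_rot: [0.645, 0.736, -0.135, 0.156]
contact_force: [0.2, -0.9, -5.6]
opening: 0.129
finger_force: 50.0
```

```bash
python3 st.py
```

```text
along 0.0032 lat -0.0036 z 0.1044 yawerr -0.0002 tilt [-0.0028 -0.0022] F along 1.0 lat 0.1 z -5.6 Mom [ 0.72 -0.11  0.09] 0.129 [-0.28  0.85 -0.26  1.75  0.79  0.89 -0.95]
```

Emit:
servo_tool:
  translation:
    - [0,0.0032,0]
    - [0,0,0]
    - [0.001,0,0.0023]
    - [0.001,0,0.0023]
    - [0.001,0,0.0023]
    - [0,0,0]
    - [0,0,0]
  turn:
    - [0,0,0]
    - [0,0,0]
    - [0,0,0]
    - [0,0,0]
    - [0,0,0]
    - [0,0,0]
    - [0,0,0]

```text
clock: 17.82
tool_pos: [0.5865, 0.074, 0.1209]
eef_rot: [0.645, 0.736, -0.136, 0.156]
contact_force: [-0.1, 0.2, -5.5]
opening: 0.131
finger_force: 50.0
```

```bash
python3 st.py
```

```text
along 0.0032 lat -0.0007 z 0.0969 yawerr -0.0004 tilt [-0.0023 -0.002 ] F along -0.2 lat -0.0 z -5.5 Mom [ 0.72  0.03 -0.02] 0.131 [-0.28  0.87 -0.25  1.74  0.8   0.88 -0.95]
```

Emit:
servo_tool:
  translation:
    - [0.001,0.0002,0.0019]
    - [0.0008,0,0.0018]
    - [0,0,0]
    - [0,0,0]
  turn:
    - [0,0,0]
    - [0,0,0]
    - [0,0,0]
    - [0,0,0]

```text
clock: 18.32
tool_pos: [0.5866, 0.0742, 0.1168]
eef_rot: [0.645, 0.736, -0.136, 0.156]
contact_force: [-0.0, -0.1, -5.4]
opening: 0.128
finger_force: 50.0
```

```bash
python3 st.py
```

```text
along 0.0031 lat -0.0005 z 0.0928 yawerr -0.0004 tilt [-0.0023 -0.002 ] F along 0.1 lat -0.1 z -5.4 Mom [0.76 0.04 0.  ] 0.128 [-0.28  0.87 -0.25  1.74  0.8   0.87 -0.96]
```

Emit:
servo_tool:
  translation:
    - [0.0006,0,0.0014]
    - [0,0,0]
    - [0,0,0]
  turn:
    - [0,0,0]
    - [0,0,0]
    - [0,0,0]

```text
clock: 18.7
tool_pos: [0.5866, 0.0741, 0.1153]
eef_rot: [0.645, 0.736, -0.136, 0.156]
contact_force: [0.2, -0.1, -6.6]
opening: 0.137
finger_force: 50.0
```

```bash
python3 st.py
```

```text
along 0.0031 lat -0.0005 z 0.0912 yawerr -0.0005 tilt [-0.0023 -0.002 ] F along 0.2 lat 0.2 z -6.6 Mom [ 0.76  0.03 -0.02] 0.137 [-0.28  0.87 -0.25  1.74  0.81  0.87 -0.96]
```

Emit:
servo_tool:
  translation:
    - [0.0004,0,0.0009]
    - [0,0,0]
    - [0,0,0]
  turn:
    - [0,0,0]
    - [0,0,0]
    - [0,0,0]

```text
clock: 19.08
tool_pos: [0.5867, 0.0742, 0.1144]
eef_rot: [0.645, 0.736, -0.136, 0.156]
contact_force: [-0.1, -0.3, -5.2]
opening: 0.136
finger_force: 50.0
```

```bash
python3 st.py
```

```text
along 0.0031 lat -0.0005 z 0.0903 yawerr -0.0004 tilt [-0.0024 -0.002 ] F along 0.3 lat -0.1 z -5.2 Mom [ 0.67 -0.01  0.06] 0.136 [-0.28  0.88 -0.25  1.74  0.81  0.87 -0.96]
```

Emit:
servo_tool:
  translation:
    - [0.0004,0,0.0009]
    - [0,0,0]
    - [0,0,0]
  turn:
    - [0,0,0]
    - [0,0,0]
    - [0,0,0]

```text
clock: 19.45
tool_pos: [0.5868, 0.0742, 0.114]
eef_rot: [0.645, 0.736, -0.135, 0.157]
contact_force: [-1.4, 1.5, 3.1]
opening: 0.132
finger_force: 50.0
```

```bash
python3 st.py
```

```text
along 0.0030 lat -0.0003 z 0.0899 yawerr -0.0004 tilt [-0.0029 -0.0017] F along -1.7 lat -1.2 z 3.1 Mom [ 0.04  0.39 -0.13] 0.132 [-0.28  0.88 -0.25  1.74  0.81  0.87 -0.96]
```

Emit:
servo_tool:
  translation:
    - [0.0004,0,0.0009]
    - [0,0,0]
    - [0,0,0]
  turn:
    - [0,0,0]
    - [0,0,0]
    - [0,0,0]

```text
clock: 19.82
tool_pos: [0.5869, 0.0743, 0.1139]
eef_rot: [0.645, 0.735, -0.135, 0.157]
contact_force: [-2.5, 2.0, 9.4]
opening: 0.133
finger_force: 50.8
```

```bash
python3 st.py
```

```text
along 0.0030 lat -0.0002 z 0.0898 yawerr -0.0008 tilt [-0.0038 -0.0013] F along -2.3 lat -2.2 z 9.4 Mom [-0.34  0.64 -0.38] 0.133 [-0.28  0.88 -0.25  1.74  0.81  0.87 -0.96]
```

The mass is seated at z = 0.090. I'll ease off the press and release.

Emit:
servo_tool:
  translation:
    - [-0.0006,0,-0.0014]
    - [0,0,0]
    - [0,0,0]
  turn:
    - [0,0,0]
    - [0,0,0]
    - [0,0,0]

```text
clock: 20.2
tool_pos: [0.5868, 0.0742, 0.114]
eef_rot: [0.645, 0.736, -0.136, 0.156]
contact_force: [-0.5, 1.8, 1.9]
opening: 0.133
finger_force: 50.0
```

Emit:
servo_tool:
  translation:
    - [0,0,0]
    - [0,0,0]
    - [0,0,0]
    - [0,0,0]
    - [0,0,0]
    - [0,0,0]
  turn:
    - [0,0,0]
    - [0,0,0]
    - [0,0,0]
    - [0,0,0]
    - [0,0,0]
    - [0,0,0]
  grip: 0.5

```text
clock: 20.95
tool_pos: [0.5867, 0.0742, 0.1139]
eef_rot: [0.645, 0.736, -0.136, 0.156]
contact_force: [0.8, 0.1, -3.1]
opening: 0.502
finger_force: 0.0
```

Emit:
servo_tool:
  translation:
    - [0,0,-0.01]
    - [0,0,-0.02]
    - [0,0,-0.03]
    - [0,0,-0.03]
    - [0,0,-0.03]
    - [0,0,-0.03]
    - [0,0,0]
  turn:
    - [0,0,0]
    - [0,0,0]
    - [0,0,0]
    - [0,0,0]
    - [0,0,0]
    - [0,0,0]
    - [0,0,0]

```text
clock: 21.82
tool_pos: [0.5792, 0.137, 0.2538]
eef_rot: [0.645, 0.736, -0.132, 0.157]
contact_force: [1.1, -0.1, -3.3]
opening: 0.503
finger_force: 0.0
```

```bash
cat > p6.py <<'E'
from plan import *
from plant import r,optics
t=optics.snapshot('top');s=optics.snapshot('side')
c=np.hstack([cv2.resize(s['img'][130:220,240:330],(400,400)),cv2.resize(t['img'][130:230,290:390],(400,400))])
cv2.imwrite('pics/seat.png',c[:,:,::-1])
S=cloud(s);Q=S[130:220,240:330].reshape(-1,3);e=np.hypot(Q[:,0]-ST[0],Q[:,1]-ST[1])
k=(e<.052)&(Q[:,2]>.098)&(Q[:,2]<.112)&(Q[:,1]>ST[1]-.05); w=Q[k]
a=np.linalg.lstsq(np.c_[w[:,:2]-ST,np.ones(len(w))],w[:,2],rcond=None)[0];print('top plane',a,len(w))
A=cur();print(A[:3,3],r.get_state()['q'].round(2))
B=ST-.165*np.array([np.cos(SY),np.sin(SY)]);print('bar',B)
P=cloud(t);q=P[210:250,300:390].reshape(-1,3);q=q[(q[:,2]>.04)&(q[:,2]<.056)];print('bar rect',cv2.minAreaRect((q[:,:2]*1000).astype(np.float32)),len(q))
E
python3 p6.py
```

```text
top plane [ 0.01102317 -0.01915057  0.10548519] 290
[0.57816904 0.13411462 0.25118589] [-0.33  0.71 -0.33  1.6   0.64  1.16 -0.83]
bar [0.42941376 0.00814677]
bar rect ((433.6578063964844, -28.490333557128906), (26.227487564086914, 95.54405975341797), 7.615329265594482) 302
```

View pics/seat.png

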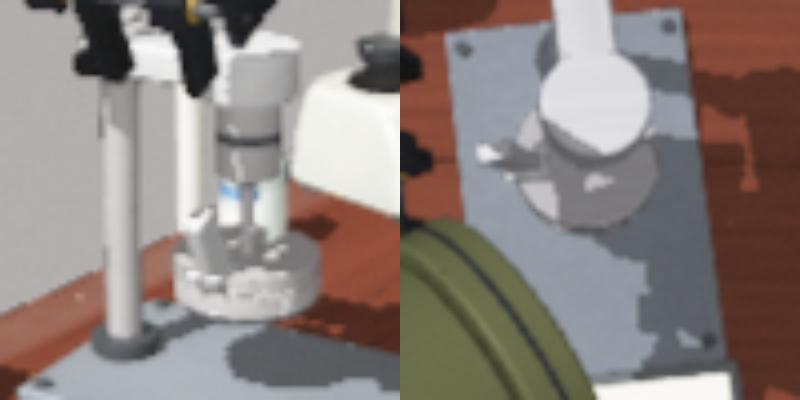

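The picture shows the large mass seated level in the rim: top plane at z ≈ 0.1055, grip pointing left, outward, at (205,240). Next is the bar.

```bash
cat > p7.py <<'E'
from plan import *
A=cur(); B=A.copy(); B[:3,3]=[.45,.14,.27]; rows(A,B,label='away')
def bar(z):
    x=np.array([np.cos(SY),np.sin(SY),0]);zz=np.array([0,0,-1.]);return T(np.stack([x,np.cross(zz,x),zz],1),[.4292,.0083,z])
C=bar(.12); rows(B,C,label='over'); D=cur(); rows(D,C,label='from here'); 
E
python3 p7.py
```

```text
away 3 rows of [0.0043, -0.0421, -0.0089] [-0.0, -0.0, -0.0]
over 11 rows of [-0.0087, 0.0048, 0.0162] [0.0299, 0.0296, 0.1406]
from here 11 rows of [-0.0165, -0.0056, 0.0155] [0.0299, 0.0296, 0.1406]
```

Emit:
servo_tool:
  translation:
    - [0.0043,-0.0421,-0.0089]
    - [0.0043,-0.0421,-0.0089]
    - [0.0043,-0.0421,-0.0089]
    - [-0.0087,0.0048,0.0162]
    - [-0.0087,0.0048,0.0162]
    - [-0.0087,0.0048,0.0162]
    - [-0.0087,0.0048,0.0162]
    - [-0.0087,0.0048,0.0162]
    - [-0.0087,0.0048,0.0162]
    - [-0.0087,0.0048,0.0162]
  turn:
    - [0,0,0]
    - [0,0,0]
    - [0,0,0]
    - [0.0299,0.0296,0.1406]
    - [0.0299,0.0296,0.1406]
    - [0.0299,0.0296,0.1406]
    - [0.0299,0.0296,0.1406]
    - [0.0299,0.0296,0.1406]
    - [0.0299,0.0296,0.1406]
    - [0.0299,0.0296,0.1406]
  grip: 0
  grip_force: 10

```text
clock: 23.18
tool_pos: [0.461, 0.0419, 0.1814]
eef_rot: [0.938, 0.336, -0.055, 0.062]
contact_force: [-0.4, -0.2, -4.0]
opening: 0.001
finger_force: 0.0
```

```bash
python3 p7.py|tail -1; python3 -c "
from plant import r
s=r.get_state();print(s['tool_pos'],s['q'].round(2))"
```

```text
from here 4 rows of [-0.0097, 0.0038, 0.0163] [0.0296, 0.0299, 0.139]
[0.46099384 0.04187333 0.18141685] [-0.18  0.62 -0.17  2.03  0.38  0.64 -1.52]
```

Emit:
servo_tool:
  translation:
    - [-0.0097,0.0038,0.0163]
    - [-0.0097,0.0038,0.0163]
    - [-0.0097,0.0038,0.0163]
    - [-0.0097,0.0038,0.0163]
    - [0,0,0]
    - [0,0,0]
  turn:
    - [0.0296,0.0299,0.139]
    - [0.0296,0.0299,0.139]
    - [0.0296,0.0299,0.139]
    - [0.0296,0.0299,0.139]
    - [0,0,0]
    - [0,0,0]

```text
clock: 23.92
tool_pos: [0.4327, 0.0067, 0.1221]
eef_rot: [0.998, 0.07, 0.001, 0.0]
contact_force: [0.2, 0.2, -3.5]
opening: 0.004
finger_force: 0.0
```

```bash
sed -i 's/from here.)/from here",1)/;s/label="from here/label="from here/' p7.py; cat >> p7.py <<'E'
rows(D,bar(.056),1,'to .056'); from plant import r; s=r.get_state(); print(D[:3,3],s['q'].round(2),s['contact_force'])
E
sed -i "s/rows(D,C,label='from here\",1)/rows(D,C,1,'here')/" p7.py; python3 p7.py|tail -3
```

```text
here 1 rows of [-0.0032, -0.002, 0.0021] [0.0003, -0.0012, 0.0085]
to .056 1 rows of [-0.0033, -0.002, 0.0661] [0.0003, -0.0012, 0.0085]
[0.43266185 0.00671897 0.12212359] [-0.07  0.68 -0.08  2.24  0.22  0.23 -1.78] [ 0.22653141  0.17433826 -3.5071169 ]
```

Emit:
servo_tool:
  translation:
    - [-0.0033,-0.002,0.02]
    - [0,0,0.02]
    - [0,0,0.015]
    - [0,0,0.01]
    - [0,0,0]
    - [0,0,0]
  turn:
    - [0,-0.001,0.008]
    - [0,0,0]
    - [0,0,0]
    - [0,0,0]
    - [0,0,0]
    - [0,0,0]

```text
clock: 24.68
tool_pos: [0.4303, 0.0084, 0.0585]
eef_rot: [0.998, 0.065, -0.0, -0.0]
contact_force: [0.7, 0.1, -3.6]
opening: 0.006
finger_force: 0.0
```

```bash
python3 p7.py|tail -3
```

```text
here 1 rows of [-0.0011, -0.0, -0.0615] [-0.0001, 0.0004, -0.0005]
to .056 1 rows of [-0.0011, -0.0, 0.0025] [-0.0001, 0.0004, -0.0005]
[0.43028349 0.00841775 0.05845692] [-0.12  0.82 -0.02  2.28  0.3   0.04 -1.87] [ 0.72172352  0.05206983 -3.58793504]
```

Joint 6 sits at its lower limit of 0.04, so I'll lean the tool tip about 11° toward the robot to move away from it before pressing.

Emit:
servo_tool:
  translation:
    - [0,0,-0.003]
    - [0,0,0]
    - [0,0,0]
    - [0,0,0]
  turn:
    - [0,-0.05,0]
    - [0,-0.08,0]
    - [0,-0.07,0]
    - [0,0,0]

```text
clock: 25.18
tool_pos: [0.4314, 0.0084, 0.0613]
eef_rot: [0.993, 0.064, -0.099, 0.006]
contact_force: [1.1, 0.6, -3.4]
opening: 0.005
finger_force: 0.0
```

```bash
python3 p7.py|tail -1
```

```text
[0.43137499 0.00837173 0.06125951] [-0.03  0.85 -0.15  2.08  0.26  0.43 -1.84] [ 1.12777906  0.60515565 -3.438111  ]
```

Emit:
servo_tool:
  translation:
    - [0.0002,0,0.0112]
    - [0.0006,0,0.003]
    - [0,0,0]
    - [0,0,0]
  turn:
    - [0,0,0]
    - [0,0,0]
    - [0,0,0]
    - [0,0,0]

```text
clock: 25.68
tool_pos: [0.4269, 0.0076, 0.0471]
eef_rot: [0.993, 0.064, -0.101, 0.007]
contact_force: [-0.8, 0.2, -0.3]
opening: 0.002
finger_force: 1.6
```

Emit:
servo_tool:
  translation:
    - [0.0006,0,0.003]
    - [0.0002,0,0.001]
    - [0,0,0]
  turn:
    - [0,0,0]
    - [0,0,0]
    - [0,0,0]

```text
clock: 26.05
tool_pos: [0.4269, 0.0076, 0.0436]
eef_rot: [0.993, 0.064, -0.101, 0.007]
contact_force: [-0.7, 0.1, 10.8]
opening: 0.004
finger_force: 7.0
```

Emit:
servo_tool:
  translation:
    - [0.0004,0,0.002]
    - [0,0,0]
    - [0,0,0]
  turn:
    - [0,0,0]
    - [0,0,0]
    - [0,0,0]

```text
clock: 26.42
tool_pos: [0.4269, 0.0076, 0.0431]
eef_rot: [0.993, 0.064, -0.101, 0.007]
contact_force: [-1.8, 0.4, 29.5]
opening: 0.01
finger_force: 16.0
```

The bar is at its stop. Now I'll lift off.

Emit:
servo_tool:
  translation:
    - [-0.0006,0,-0.003]
    - [-0.001,0,-0.005]
    - [-0.004,0,-0.02]
    - [-0.006,0,-0.03]
    - [-0.006,0,-0.03]
    - [0,0,0]
    - [0,0,0]
    - [0,0,0]
  turn:
    - [0,0,0]
    - [0,0,0]
    - [0,0,0]
    - [0,0,0]
    - [0,0,0]
    - [0,0,0]
    - [0,0,0]
    - [0,0,0]

```text
clock: 27.42
tool_pos: [0.4273, 0.0077, 0.1294]
eef_rot: [0.993, 0.064, -0.101, 0.007]
contact_force: [0.9, -0.4, -3.9]
opening: 0.004
finger_force: 0.0
```

```bash
python3 p6.py | sed -n '1p;4p'; python3 -c "
from h import *
from plant import optics
s=optics.snapshot('side');P=cloud(s);q=P.reshape(-1,3);k=(abs(q[:,0]-.429)<.03)&(abs(q[:,1]-.008)<.09)&(q[:,2]>.03)&(q[:,2]<.06);w=q[k];print(np.percentile(w[:,2],[50,90]),len(w))"
```

```text
top plane [ 0.01758752 -0.01758833  0.10537369] 294
bar rect ((423.4116516113281, 44.994998931884766), (24.91919708251953, 94.09385681152344), 7.138176441192627) 134
[0.04670862 0.04894389] 398
```

The bar is back up and the mass is still seated level, so I'll hand the job in.

```bash
python3 -c "
from plant import r
print(r.finish_job())"
```

```text
the job is handed in; nothing more can be done
None
```

The job is handed in (no verdict was returned): the large mass is seated level in the rim with its slot about 90° from the stand's +x (so at least 58° from the other slot, which I couldn't see directly), it is released, and the bar was pressed to its stop near the middle and is back up.

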